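# Wind the spring of the bench lubricator

## Task

Use the yellow-handled pry blade to lever up the blue cover of the grey spring lubricator at the notch in its edge and flip it right over until it lies open on its hinge; do not open it with the gripper's fingers. Lay the blade flat back on the black rubber mat, then wind the brass key clockwise by repeated partial turns until the black marker stands in the green band, without ever running it into the red band. Leave the cover open and do not disturb the oil bottle, the parts tray or the steel collar.

Things in the scene. Friction and masses are not known exactly. Their poses are not given: they have to be found in the camera images.
- unit: The lubricator, a fixed grey block 190 (its x) x 108 (its y) x 55 mm high; its flat top deck is at z = 55 mm. Origin: centre of its underside. On the deck at its x = -30 mm, y = 0 stands the winding key, under the closed blue cover. At its x = +68 mm a white strip along y carries the marker scale: green band from y = +15.8 to +29.4 mm, red band from +34.5 to +44 mm
- cover (a joint): Angle of the blue cover about its hinge: 0 = closed, grows as it opens, stop at 2.8 (lying flipped over beyond the unit's +y side, open side up). The hinge axis runs along the unit's x at unit y = +58 mm, z = 55 mm; the free edge, with the notch, is on the unit's -y side. The hinge is free: let go below about 1 rad it falls shut, above about 1.2 rad it falls fully open
- hood: The blue sheet cover itself, 0.16 kg: an upside-down tray 110 mm along the hinge x 104 mm x 41 mm high, walls 3 to 4 mm. Origin on the hinge axis, at the middle of its length; axes parallel to the unit's when closed, when it fills y = -4 to -108 mm and z = 1 to 41 mm in this frame
- notch (a point): Middle of the pry notch, an opening 60 mm wide and 11 mm high (from the deck up to the edge of the cover above it, marked by a yellow stripe) in the middle of the cover's free edge wall, which is 4 mm thick. Fixed to the unit, with the unit's axes: the blade goes in along +y. Lies 5.5 mm above the deck. 25 mm further in is free; then comes the key
- key (a joint): Angle of the winding key in rad, grows as it is turned clockwise seen from above. It starts between 0 and 0.7, stays where it is left and gets stiffer as the spring winds (0.12 to 0.18 N m). The marker is in the green band for 3.4 to 4.2; it reaches the red at 4.5; end stop at 5.1
- key_grip (a point): Middle of the key's brass wing: a flat upright bar 44 mm long (its x), 10 mm thick (its y), 26 mm high, centred here 21 mm above the deck, on the vertical axis of the key. The wing turns with the key (x along the unit's x at key angle 0)
- marker (a joint): Travel of the black marker along the scale to the unit's +y, in m: 0.017 x the key angle (in green 0.0578 to 0.0714)
- pry: The loose pry blade, 0.11 kg: yellow handle with black butt 100 x 18 x 20 mm, and a steel blade 80 long x 18 wide x 3 mm thick sticking out of it at mid height. It lies along its x, the blade towards +x. Origin: centre of the underside of the handle, which runs x = -50 to +50 mm; the blade runs x = 50 to 130 mm at z = 8.5 to 11.5 mm; balance point about x = 40 mm
- pry_tip (a point): Middle of the blade's tip, at x = 130, z = 10 mm of the pry blade
- mat: Fixed black rubber mat 240 (its x) x 130 (its y) x 4 mm. Origin: centre of its underside. The pry blade starts on it
- oiler: Bystander: loose red oil bottle with black cap, 44 mm across, 110 mm tall. Origin: centre of its underside
- bushing_tray: Bystander: loose aluminium tray with three pockets, 70 x 110 x 32 mm. Origin: centre of its underside
- collar: Bystander: loose steel collar, 48 mm across, 22 mm high. Origin: centre of its underside
Things that resemble listed ones, but are neither listed nor needed, are in the scene too. Of the things that look like the pry, take the one that is nearest to the robot's base at the start.

How it is judged (in metres and radians):
On the way, in this order (a step that is already met when the one before it is completed fails the run):
1. the cover is levered up by the pry blade (at least 0.3 rad, the blade bearing on it) (value of joint cover above 0.3 rad and contact force between pry and hood above 0.2 N), for 0.1 s.
2. the cover lies flipped open (past 2.3 rad) (value of joint cover above 2.3 rad), for 0.2 s.
3. the pry blade lies flat on the mat, let go (x of pry in the frame of mat between -0.12 and 0.12 m and y of pry in the frame of mat between -0.065 and 0.065 m and height (world z) of pry below 0.008 m and angle between pry's own z axis and vertical below 0.1 rad and contact force between the fingers and pry below 0.1 N), for 0.2 s.
4. the key is wound until the marker is in the green band (key 3.4 to 4.2 rad) (value of joint key between 3.4 and 4.2 rad), for 0.2 s.
At the end, for the whole second after the job is handed in: The marker rests in the green band (key 3.4 to 4.2 rad), the cover lies flipped open (past 2.3 rad), and the pry blade lies flat and still with the middle of its handle on the mat (all of step 4 and value of joint cover above 2.3 rad and x of pry in the frame of mat between -0.12 and 0.12 m and y of pry in the frame of mat between -0.065 and 0.065 m and height (world z) of pry below 0.008 m and angle between pry's own z axis and vertical below 0.1 rad and linear speed of pry below 0.02 m/s and velocity of joint key between -0.05 and 0.05 rad/s); the robot touches nothing.
It fails at once if the gripper's fingers bear on the cover with more than 2 N (it is to be opened with the blade) (contact force between the fingers and hood above 2 N).
It fails at once if the spring is overwound: the marker reaches the red band (key past 4.5 rad) (value of joint key above 4.5 rad).
It fails at once if the oil bottle is moved more than 25 mm or tipped (distance of oiler from where it was at the start of the episode above 0.025 m or angle between oiler's own z axis and vertical above 0.5 rad).
It fails at once if the parts tray is moved more than 25 mm (distance of bushing_tray from where it was at the start of the episode above 0.025 m).
It fails at once if the collar is moved more than 25 mm (distance of collar from where it was at the start of the episode above 0.025 m).
It also fails if it takes over 72 s, if anything falls off the work surface, if the arm or the gripper's body presses on something with over 40 N, if the wrist force passes 120 N, or if a joint passes its speed limit or range.

## Robot

A 6-joint arm with a two-finger parallel gripper is mounted at the origin on the work surface. World frame = base frame: x ahead of the robot, y to its left, z up, the work surface at z = 0. Lengths are in m, angles in degrees, forces in N, time in s.
With the tool pointing down it reaches from about 0.375 to 0.9 m from the base axis. Payload 3.1 kg.
Tool frame: the origin (TCP) lies at the very end of the fingers, on their centre line; the grasp point (between the pads) lies 19 mm behind it (bot.tcp_to_grasp is the distance from the TCP to the grasp point, in m); z points along the fingers, y is the line along which they close (so a half turn about z gives the same grasp; the last joint's range is limited). The gripper opens to 87 mm and grips with 3 to 60 N. Pads are 19 mm wide; open, the fingers measure 117 mm over their backs; the gripper's body (75 mm by 190 mm) begins 51 mm behind the grasp point.
Start: joints at [55.835, 30.224, 82.088, -0, 67.689, -10.227], TCP at [0.254, 0.571, 0.223] pointing down, gripper open.
Joint ranges: [-176.69, 176.69], [-43.24, 126.21], [12.49, 139.97], [-82, 262], [0, 151.66], [-163.58, 163.58]. Speed limits (degrees/s): [159.86, 159.86, 180, 180, 180, 180].

## Interface

Orientations are given as a 3x3 rotation matrix whose columns are the frame's x, y, z axes.
In Python, from rig import telemetry, capture, camera_info, job, bot gives the robot as it stands. The module is installed in compiled form; this text tells all that it offers.
- The arm moves only by the tool carry_out, never from a script. Its argument "deltas" is a list that holds one entry, the list of rows, each a list of 7 numbers: the shift along the tool's x, y, z scaled (see below), then the turn, a rotation vector about the tool's x, y, z scaled (see below), then the closure, from -1 (fully open) to 1 (shut). In form: [[[dx, dy, dz, ax, ay, az, claw], ...]]. A call has exactly 10 rows; each row is the pose to reach, as a shift and turn from the pose commanded when the call began, along the tool's axes at that moment, turning the shorter way round; what a row does not reach only later rows make up. The controller multiplies each number of a shift by 15 cm and each number of a turn by 360 degrees. A row lasts 1/12 s, in which the tool goes at most 41.7 mm and 7.16 degrees, less where a joint would pass 70% of its speed; a pose out of reach is approached as far as the arm can. A call with a number of a shift or a turn outside -1 to 1 is refused whole. A call with a gripper value outside its range is refused whole. The fingers move at their own pace and stop on an object; the grip force is fixed at half the most. Time passes only in rows, so rows that repeat a pose let the fingers close, or fill a call up. It gives the time, the measured TCP pose, the force, the opening and the grip force at its end, in the units of the state.
- telemetry.read_state(): the state, without advancing time (a new reading comes with each control period).
- capture(name): name is "side" or "top" or "wrist"; returns the picture (420x560x3 uint8, red, green, blue); there is no depth.
- camera_info(name): a dict with "mtx" (3x3 intrinsics, pixels), "k1" (the pictures are not rectified: a ray, as slopes to the right and down, at radius r is drawn at 1 + k1 r^2 times it, then the intrinsics apply), "cam_to_world" (4x4, takes a point from camera to world coordinates); the wrist camera has in their place "T_tool_cam" (4x4, takes a point from camera to tool coordinates, whose origin is the TCP and whose axes are the flange's). Camera axes: x right, y down, z forward; pixel columns grow to the right and rows downward; lengths in m; the calibration is good to about 2 mm. A picture is of the moment at which its call begins: read the wrist's pose just before it. camera_info takes no time and is no camera call.
- job.hand_in(): hands the job in; it is judged then, once.
The state is a dict: "time_s": time; "joint_positions": joint angles; "qvel": joint speeds; "tau": joint torques, N m; "position": TCP position; "tcp_rot": TCP orientation; "force": force on the tool from outside, world axes, zero at the start; "moment": the same for the moment, N m; "opening": opening from 0.0 (shut) to 1.0 (fully open); "grasp_force": force on a finger pad.
Only numpy, scipy, OpenCV 4.12 (cv2) and the standard library are available. Lean on these libraries where they do the work, as an engineer would, in place of code of your own. Each camera call takes 0.05 s, during which the arm holds its last target. There are 200 camera calls.

## Working session

There is one attempt and no reset: what is moved stays moved. The work goes in short steps, Python scripts to look and compute and a tool call to move; the robot and the scene stay as the last step left them, time stands still between calls to the robot, and variables do not carry over. Pictures are saved under pics/ and viewed, at most 10 in all, crops included, and the job is handed in when it is done.

Besides the shell and the picture viewer there is one more tool, called after ">>>" as a command line: name --argument value ..., lists and objects as JSON in quotes. carry_out: Moves the arm, as the interface text tells. Its arguments: {"type":"object","properties":{"deltas":{"type":"array","items":{"type":"array","items":{"type":"array","items":{"type":"number"}}}}},"required":["deltas"]}

```bash
mkdir -p pics; cat > h.py <<'E'
import numpy as np,cv2
from rig import telemetry,capture,camera_info,job,bot
def rays(name,uv,st=None):
    c=camera_info(name);K=np.array(c["mtx"]);k=c["k1"]
    p=np.atleast_2d(np.array(uv,float));d=np.c_[(p[:,0]-K[0,2])/K[0,0],(p[:,1]-K[1,2])/K[1,1]]
    u=d.copy()
    for _ in range(20): u=d/(1+k*(u**2).sum(1,keepdims=True))
    if name=="wrist":
        T=np.eye(4);T[:3,:3]=st["tcp_rot"];T[:3,3]=st["position"];M=T@np.array(c["T_tool_cam"])
    else: M=np.array(c["cam_to_world"])
    return M[:3,3],np.c_[u,np.ones(len(u))]@M[:3,:3].T
def onz(name,uv,z,st=None):
    o,d=rays(name,uv,st);return o+d*((z-o[2])/d[:,2:])
def proj(name,P,st=None):
    c=camera_info(name);K=np.array(c["mtx"])
    if name=="wrist":
        T=np.eye(4);T[:3,:3]=st["tcp_rot"];T[:3,3]=st["position"];M=T@np.array(c["T_tool_cam"])
    else: M=np.array(c["cam_to_world"])
    q=(np.atleast_2d(P)-M[:3,3])@M[:3,:3];u=q[:,:2]/q[:,2:];u=u*(1+c["k1"]*(u**2).sum(1,keepdims=True))
    return u*[K[0,0],K[1,1]]+K[:2,2]
def save(n,f,s=1,crop=None):
    im=capture(n);cv2.imwrite("/tmp/"+f,im[...,::-1])
    if crop: im=im[crop[1]:crop[3],crop[0]:crop[2]]
    cv2.imwrite("pics/"+f,cv2.resize(im,None,fx=s,fy=s,interpolation=cv2.INTER_CUBIC)[...,::-1]);return im
E
python3 - <<'E'
from h import *
a=capture("top");b=capture("side")
cv2.imwrite("pics/top0.png",a[...,::-1]);cv2.imwrite("pics/side0.png",b[...,::-1])
print(telemetry.read_state())
for n in("top","side","wrist"):print(n,camera_info(n))
E
```

```text
{'time_s': 0.1, 'joint_positions': array([ 5.58339641e+01,  3.02730483e+01,  8.21473753e+01,  8.98423056e-05,
        6.76899198e+01, -1.02260380e+01]), 'qvel': array([ 0.01624125, -0.02498231, -0.27681726, -0.04345371, -0.06021089,
       -0.02064256]), 'tau': array([ 9.34069112e-05, -4.40982842e+01, -1.77150321e+01,  6.35104277e-02,
        5.33451838e-02, -3.18993114e-05]), 'position': array([0.25320443, 0.57070732, 0.2216851 ]), 'tcp_rot': array([[-9.13970477e-01,  4.05779244e-01, -1.08274763e-03],
       [ 4.05780543e-01,  9.13969154e-01, -1.59266494e-03],
       [ 3.43327564e-04, -1.89500666e-03, -9.99998146e-01]]), 'force': array([ 0.22989866,  0.53383481, -0.70332685]), 'moment': array([-0.001188  , -0.04602684, -0.02524117]), 'grasp_force': 0.0, 'opening': 0.9991258132349895}
top {'mtx': array([[424.54920147,   0.        , 284.46620891],
       [  0.        , 424.54920147, 216.24797837],
       [  0.        ,   0.        ,   1.        ]]), 'k1': -0.11349616109651492, 'cam_to_world': array([[ 2.91358214e-02, -9.95993353e-01,  8.45478808e-02,
         5.28402894e-01],
       [
[... 560 characters left out ...]
0866929, -0.92457366],
       [ 0.0113218 , -0.82602517, -0.56351951,  0.66234577],
       [ 0.        ,  0.        ,  0.        ,  1.        ]])}
wrist {'mtx': array([[359.36112841,   0.        , 279.42359468],
       [  0.        , 359.36112841, 218.21450769],
       [  0.        ,   0.        ,   1.        ]]), 'k1': -0.019185960019211093, 'T_tool_cam': array([[ 4.92641181e-04, -9.68264310e-01, -2.49927956e-01,
         6.83854590e-02],
       [ 9.99999847e-01,  4.14503223e-04,  3.65274978e-04,
         2.21487845e-04],
       [-2.50086781e-04, -2.49928098e-01,  9.68264366e-01,
        -1.61616439e-01],
       [ 0.00000000e+00,  0.00000000e+00,  0.00000000e+00,
         1.00000000e+00]])}
```

View pics/top0.png

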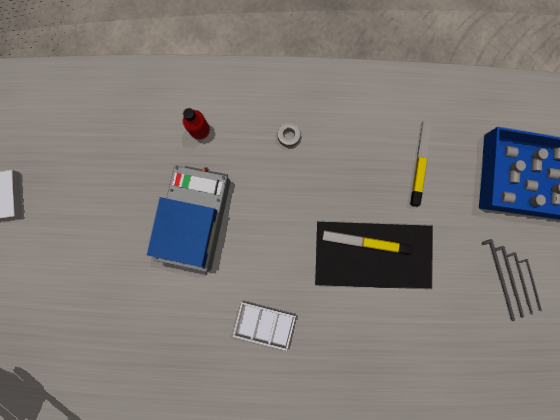

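View pics/side0.png

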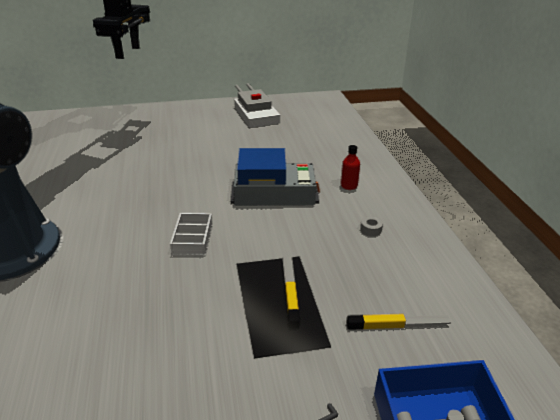

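Top view: two pry-like tools. The one on the mat is at (365,243) and has a wide steel blade to the left at (340,239). The other is at (420,170) and has a thin rod. The base is below the picture, so the mat one is nearer the base and also has the flat blade. The unit is at (190,220), with its cover's free edge towards the right.

```bash
cat > m.py <<'E'
from h import *
im=cv2.imread("pics/top0.png")[...,::-1].copy();hsv=cv2.cvtColor(im,cv2.COLOR_RGB2HSV)
def comp(mask,box):
    m=np.zeros(mask.shape,np.uint8);x0,y0,x1,y1=box;m[y0:y1,x0:x1]=mask[y0:y1,x0:x1]
    c=max(cv2.findContours(m,cv2.RETR_EXTERNAL,cv2.CHAIN_APPROX_NONE)[0],key=cv2.contourArea);return c[:,0,:].astype(float)
def rect(uv,z):
    p=onz("top",uv,z)[:,:2];r=cv2.minAreaRect((p*1000).astype(np.float32));return r,cv2.boxPoints(r).round(1).tolist()
blue=((hsv[...,0]>100)&(hsv[...,0]<128)&(hsv[...,1]>120)&(hsv[...,2]>40)).astype(np.uint8)
yel=((hsv[...,0]>20)&(hsv[...,0]<33)&(hsv[...,1]>150)&(hsv[...,2]>80)).astype(np.uint8)
print("hood",rect(comp(blue,(130,180,240,280)),.096))
print("yel mat",rect(comp(yel,(330,220,420,270)),.022))
print("yel other",rect(comp(yel,(400,140,440,200)),.02))
blk=(im.max(2)<30).astype(np.uint8)
print("mat",rect(comp(blk,(300,210,450,300)),.004))
wht=((hsv[...,1]<60)&(hsv[...,2]>100)).astype(np.uint8)
print("blade",rect(comp(wht,(318,225,364,255)),.0155))
c=np.hstack([cv2.resize(im[150:280,130:250],None,fx=4,fy=4,interpolation=2),]);
d=cv2.resize(im[210:295,310:440],None,fx=2.4,fy=2.4,interpolation=2)
d2=cv2.copyMakeBorder(d,0,c.shape[0]-d.shape[0],0,0,0)
cv2.imwrite("pics/crop0.png",np.hstack([c,d2])[...,::-1])
E
python3 m.py
```

```text
hood (((559.8073120117188, 111.01470947265625), (109.17498779296875, 109.0250244140625), 79.87293243408203), [[496.5, 66.9000015258789], [603.9000244140625, 47.70000076293945], [623.0999755859375, 155.1999969482422], [515.7000122070312, 174.3000030517578]])
yel mat (((549.2788696289062, -269.64794921875), (74.05211639404297, 18.7574462890625), 82.12550354003906), [[534.9000244140625, -305.0], [553.5, -307.6000061035156], [563.5999755859375, -234.3000030517578], [545.0999755859375, -231.6999969482422]])
yel other (((694.9871826171875, -349.26422119140625), (20.281248092651367, 70.93876647949219), 80.85600280761719), [[658.4000244140625, -353.6000061035156], [728.4000244140625, -364.8999938964844], [731.5999755859375, -344.8999938964844], [661.5999755859375, -333.6000061035156]])
mat (((528.1689453125, -260.41461181640625), (236.8086700439453, 126.80512237548828), 89.52204132080078), [[463.79998779296875, -378.29998779296875], [590.5999755859375, -379.29998779296875], [592.5999755859375, -142.5], [465.79998779296875, -141.5]])
blade (((559.6578979492188, -193.6945343017578), (79.72134399414062, 18.50295066833496), 82.14878845214844), [[545.0, -231.89999389648438], [563.4000244140625, -234.39999389648438], [574.2999877929688, -155.5], [555.9000244140625, -152.89999389648438]])
```

View pics/crop0.png

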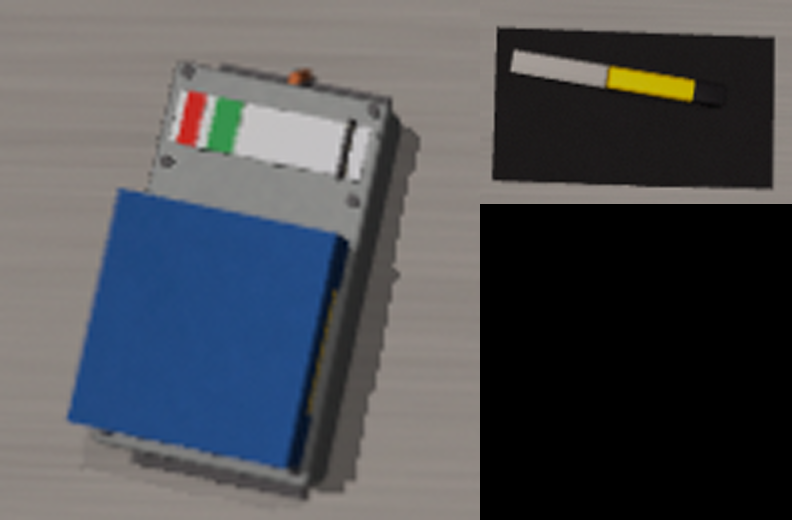

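The crop confirms it. The pry at top (365,243) has a broad steel blade and a yellow handle with a black butt, and lies on the mat. The yellow notch stripe is on the cover's right edge near (212,237), and the marker is at (217,187), close to the start end of the scale. I'm moving above the pry.

```bash
cat >> h.py <<'E'
from scipy.spatial.transform import Rotation as Ro
def down(ydeg,tilt=None):  # tool y axis at world yaw ydeg, z down
    a=np.radians(ydeg);y=np.array([np.cos(a),np.sin(a),0]);z=np.array([0,0,-1.]);return np.c_[np.cross(y,z),y,z]
def chain(targets,start=None):
    s=telemetry.read_state();p,R=(s["position"],s["tcp_rot"]) if start is None else start
    for q,Q in targets:
        q=np.array(q);d=R.T@(q-p)/.15;r=Ro.from_matrix(R.T@Q).as_rotvec(degrees=True)/360
        print(np.r_[d,r].round(4).tolist());p,R=q,Q
UA=-10.13
UX=np.array([np.cos(np.radians(UA)),np.sin(np.radians(UA))]);UY=np.array([-UX[1],UX[0]])
E
python3 - <<'E'
from h import *
a=np.array([.254,.571,.223]);b=np.array([.5502,-.2628,.16])
T=[]
for i in range(1,6):
    f=i/5;T.append((a+(b-a)*f,down(66.05-73.9*f)))
chain(T,(a,down(66.05)))
print(proj("top",[[.5599,.1116,.055]]),[proj("top",np.r_[np.array([.5599,.1116])+UX*(dx)+UY*dy,.055]) for dx,dy in((.125,.054),(.125,-.054),(-.065,-.054))])
E
```

```text
[-0.8122, -0.8557, 0.084, 0.0, 0.0, 0.0411]
[-1.0036, -0.6202, 0.084, 0.0, 0.0, 0.0411]
[-1.1286, -0.3436, 0.084, 0.0, 0.0, 0.0411]
[-1.179, -0.0443, 0.084, 0.0, 0.0, 0.0411]
[-1.1513, 0.2579, 0.084, 0.0, 0.0, 0.0411]
[[186.4095056  232.74991772]] [array([[174.11942193, 164.5346482 ]]), array([[227.6512436 , 175.41854918]]), array([[206.3349706 , 271.89031584]])]
```

```bash
python3 - <<'E'
from h import *
a=np.array([.254,.571,.223]);b=np.array([.5502,-.2628,.16])
T=[(a+(b-a)*i/6,down(66.05-73.9*i/6)) for i in range(1,7)]
chain(T,(a,down(66.05)))
E
```

```text
[-0.6769, -0.7131, 0.07, 0.0, 0.0, 0.0342]
[-0.8134, -0.5523, 0.07, 0.0, 0.0, 0.0342]
[-0.9125, -0.3661, 0.07, 0.0, 0.0, 0.0342]
[-0.9696, -0.163, 0.07, 0.0, 0.0, 0.0342]
[-0.982, 0.0476, 0.07, 0.0, 0.0, 0.0342]
[-0.9493, 0.256, 0.07, 0.0, 0.0, 0.0342]
```

>>> carry_out --deltas '[[[-0.07, -0.07, 0.007, 0, 0, 0.0034, -1], [-0.14, -0.14, 0.014, 0, 0, 0.0068, -1], [-0.2, -0.21, 0.021, 0, 0, 0.01, -1], [-0.27, -0.285, 0.028, 0, 0, 0.0137, -1], [-0.34, -0.355, 0.035, 0, 0, 0.017, -1], [-0.41, -0.43, 0.042, 0, 0, 0.0205, -1], [-0.475, -0.5, 0.049, 0, 0, 0.024, -1], [-0.54, -0.57, 0.056, 0, 0, 0.0274, -1], [-0.61, -0.64, 0.063, 0, 0, 0.031, -1], [-0.677, -0.713, 0.07, 0, 0, 0.0342, -1]]]'

```text
time_s: 0.93
position: [0.3032, 0.4313, 0.2118]
tcp_rot: [[-0.806, 0.593, -0.0], [0.593, 0.806, -0.0], [0.0, -0.0, -1.0]]
force: [0.0, 0.0, -0.5]
opening: 1.001
grasp_force: 0.0
```

>>> carry_out --deltas '[[[-0.08, -0.055, 0.007, 0, 0, 0.0034, -1], [-0.16, -0.11, 0.014, 0, 0, 0.0068, -1], [-0.245, -0.165, 0.021, 0, 0, 0.01, -1], [-0.325, -0.22, 0.028, 0, 0, 0.0137, -1], [-0.405, -0.275, 0.035, 0, 0, 0.017, -1], [-0.49, -0.33, 0.042, 0, 0, 0.0205, -1], [-0.57, -0.385, 0.049, 0, 0, 0.024, -1], [-0.65, -0.44, 0.056, 0, 0, 0.0274, -1], [-0.73, -0.495, 0.063, 0, 0, 0.031, -1], [-0.813, -0.552, 0.07, 0, 0, 0.0342, -1]]]'

```text
time_s: 1.77
position: [0.3525, 0.2924, 0.2015]
tcp_rot: [[-0.661, 0.751, -0.0], [0.751, 0.661, 0.0], [0.0, 0.0, -1.0]]
force: [-0.0, 0.2, 0.3]
opening: 0.998
grasp_force: 0.0
```

>>> carry_out --deltas '[[[-0.09, -0.037, 0.007, 0, 0, 0.0034, -1], [-0.18, -0.073, 0.014, 0, 0, 0.0068, -1], [-0.27, -0.11, 0.021, 0, 0, 0.01, -1], [-0.365, -0.146, 0.028, 0, 0, 0.0137, -1], [-0.456, -0.183, 0.035, 0, 0, 0.017, -1], [-0.548, -0.22, 0.042, 0, 0, 0.0205, -1], [-0.64, -0.256, 0.049, 0, 0, 0.024, -1], [-0.73, -0.293, 0.056, 0, 0, 0.0274, -1], [-0.82, -0.33, 0.063, 0, 0, 0.031, -1], [-0.912, -0.366, 0.07, 0, 0, 0.0342, -1]]]'

```text
time_s: 2.6
position: [0.4017, 0.1535, 0.191]
tcp_rot: [[-0.485, 0.874, -0.0], [0.874, 0.485, 0.0], [0.0, 0.0, -1.0]]
force: [-0.4, 0.2, -0.2]
opening: 0.998
grasp_force: 0.0
```

>>> carry_out --deltas '[[[-0.097, -0.016, 0.007, 0, 0, 0.0034, -1], [-0.194, -0.033, 0.014, 0, 0, 0.0068, -1], [-0.29, -0.049, 0.021, 0, 0, 0.01, -1], [-0.388, -0.065, 0.028, 0, 0, 0.0137, -1], [-0.485, -0.08, 0.035, 0, 0, 0.017, -1], [-0.58, -0.098, 0.042, 0, 0, 0.0205, -1], [-0.68, -0.114, 0.049, 0, 0, 0.024, -1], [-0.776, -0.13, 0.056, 0, 0, 0.0274, -1], [-0.873, -0.147, 0.063, 0, 0, 0.031, -1], [-0.97, -0.163, 0.07, 0, 0, 0.0342, -1]]]'

```text
time_s: 3.43
position: [0.4511, 0.0145, 0.1805]
tcp_rot: [[-0.287, 0.958, -0.0], [0.958, 0.287, 0.0], [0.0, -0.0, -1.0]]
force: [-0.2, 0.4, 0.3]
opening: 0.999
grasp_force: 0.0
```

>>> carry_out --deltas '[[[-0.098, 0.005, 0.007, 0, 0, 0.0034, -1], [-0.196, 0.01, 0.014, 0, 0, 0.0068, -1], [-0.295, 0.014, 0.021, 0, 0, 0.01, -1], [-0.393, 0.019, 0.028, 0, 0, 0.0137, -1], [-0.49, 0.024, 0.035, 0, 0, 0.017, -1], [-0.59, 0.029, 0.042, 0, 0, 0.0205, -1], [-0.687, 0.033, 0.049, 0, 0, 0.024, -1], [-0.786, 0.038, 0.056, 0, 0, 0.0274, -1], [-0.884, 0.043, 0.063, 0, 0, 0.031, -1], [-0.982, 0.048, 0.07, 0, 0, 0.0342, -1]]]'

```text
time_s: 4.27
position: [0.5011, -0.1248, 0.1699]
tcp_rot: [[-0.076, 0.997, 0.0], [0.997, 0.076, 0.0], [0.0, 0.0, -1.0]]
force: [-0.0, 0.0, -0.1]
opening: 0.999
grasp_force: 0.0
```

>>> carry_out --deltas '[[[-0.12, 0.032, 0.007, 0, 0, 0.0034, -1], [-0.24, 0.064, 0.014, 0, 0, 0.0068, -1], [-0.36, 0.096, 0.021, 0, 0, 0.01, -1], [-0.48, 0.128, 0.035, 0, 0, 0.0171, -1], [-0.6, 0.16, 0.042, 0, 0, 0.0205, -1], [-0.72, 0.192, 0.05, 0, 0, 0.024, -1], [-0.84, 0.224, 0.06, 0, 0, 0.031, -1], [-0.949, 0.256, 0.07, 0, 0, 0.0342, -1], [-0.949, 0.256, 0.07, 0, 0, 0.0342, -1], [-0.949, 0.256, 0.07, 0, 0, 0.0342, -1]]]'

```text
time_s: 5.1
position: [0.55, -0.2632, 0.1591]
tcp_rot: [[0.137, 0.991, -0.001], [0.991, -0.137, 0.001], [0.001, -0.001, -1.0]]
force: [-0.9, -0.3, -0.3]
opening: 1.0
grasp_force: 0.0
```

```bash
python3 - <<'E'
from h import *
s=telemetry.read_state();im=save("wrist","w1.png");
print(s["time_s"],s["position"],s["tcp_rot"][:,1],s["joint_positions"].round(1))
hsv=cv2.cvtColor(im,cv2.COLOR_RGB2HSV);m=((hsv[...,0]>20)&(hsv[...,0]<33)&(hsv[...,1]>150)&(hsv[...,2]>80)).astype(np.uint8)
c=max(cv2.findContours(m,cv2.RETR_EXTERNAL,cv2.CHAIN_APPROX_NONE)[0],key=cv2.contourArea)[:,0]
r=cv2.minAreaRect((onz("wrist",c,.024,s)[:,:2]*1000).astype(np.float32));print(r,cv2.boxPoints(r),cv2.boundingRect(c))
chain([([.5502,-.2628,.03],down(-7.85)),([.5502,-.2628,.007],down(-7.85))])
E
```

```text
5.1 [ 0.54997951 -0.26321563  0.15905284] [ 9.90521687e-01 -1.37354780e-01 -6.72068086e-04] [-36.1  33.4  87.8   0.   58.9 -28.2]
((548.4754028320312, -268.9774475097656), (72.87605285644531, 18.715953826904297), 82.55314636230469) [[ 534.47375 -303.89526]
 [ 553.03186 -306.32098]
 [ 562.47705 -234.05963]
 [ 543.91895 -231.63391]] (268, 173, 23, 84)
[-0.005, 0.0061, 0.8606, -0.0002, -0.0002, 0.0]
[0.0, 0.0, 0.1533, 0.0, 0.0, 0.0]
```

>>> carry_out --deltas '[[[0, 0, 0.1, 0, 0, 0, -1], [0, 0, 0.2, 0, 0, 0, -1], [0, 0, 0.3, 0, 0, 0, -0.8], [0, 0, 0.42, 0, 0, 0, -0.6], [0, 0, 0.54, 0, 0, 0, -0.4], [0, 0, 0.65, 0, 0, 0, -0.2], [0, 0, 0.75, 0, 0, 0, -0.1], [0, 0, 0.85, 0, 0, 0, -0.1], [0, 0, 0.92, 0, 0, 0, -0.1], [0, 0, 0.96, 0, 0, 0, -0.1]]]'

```text
time_s: 5.98
position: [0.5492, -0.2608, 0.0143]
tcp_rot: [[0.135, 0.991, -0.002], [0.991, -0.135, 0.002], [0.002, -0.003, -1.0]]
force: [0.5, -0.3, 1.0]
opening: 0.565
grasp_force: 0.0
```

>>> carry_out --deltas '[[[0, 0, 0.03, 0, 0, 0, -0.1], [0, 0, 0.05, 0, 0, 0, -0.1], [0, 0, 0.05, 0, 0, 0, -0.1], [0, 0, 0.05, 0, 0, 0, 0.2], [0, 0, 0.05, 0, 0, 0, 0.5], [0, 0, 0.05, 0, 0, 0, 1], [0, 0, 0.05, 0, 0, 0, 1], [0, 0, 0.05, 0, 0, 0, 1], [0, 0, 0.05, 0, 0, 0, 1], [0, 0, 0.05, 0, 0, 0, 1]]]'

```text
time_s: 6.82
position: [0.5503, -0.2624, 0.0083]
tcp_rot: [[0.136, 0.991, 0.0], [0.991, -0.136, -0.0], [-0.0, 0.0, -1.0]]
force: [-0.1, 0.1, 2.6]
opening: 0.204
grasp_force: 30.0
```

>>> carry_out --deltas '[[[0, 0, 0, 0, 0, 0, 1], [0, 0, -0.05, 0, 0, 0, 1], [0, 0, -0.1, 0, 0, 0, 1], [0, 0, -0.15, 0, 0, 0, 1], [0, 0, -0.2, 0, 0, 0, 1], [0, 0, -0.25, 0, 0, 0, 1], [0, 0, -0.3, 0, 0, 0, 1], [0, 0, -0.3, 0, 0, 0, 1], [0, 0, -0.3, 0, 0, 0, 1], [0, 0, -0.3, 0, 0, 0, 1]]]'

```text
time_s: 7.65
position: [0.55, -0.2622, 0.0531]
tcp_rot: [[0.136, 0.991, -0.0], [0.991, -0.136, 0.0], [0.0, -0.0, -1.0]]
force: [-0.7, 0.6, -0.2]
opening: 0.205
grasp_force: 30.0
```

```bash
cat >> h.py <<'E'
H0=np.array([.5694,.16475])
def U(y,x=0): return H0+(y-.054)*UY+x*UX   # point on unit, x from hood middle
RY=down(UA)   # tool x -> along +UY
def tc(y,zb,off=.1093,bz=.0057,x=0): return np.r_[U(y-off,x),zb-bz]
E
python3 - <<'E'
from h import *
print(RY, U(-.05))
a=telemetry.read_state();p0=a["position"];q=tc(-.08,.0605)
m=p0+(q-p0)*.5;m[2]=.075
chain([(m,down(-9)),(q,RY)])
E
```

```text
[[ 0.17588219  0.98441122  0.        ]
 [ 0.98441122 -0.17588219  0.        ]
 [ 0.          0.         -1.        ]] [0.55110825 0.06237123]
[0.6085, -0.1622, -0.1462, -0.0, -0.0, 0.0033]
[0.605, -0.1748, 0.1347, 0.0, 0.0, 0.0031]
```

>>> carry_out --deltas '[[[0.04, -0.012, -0.03, 0, 0, 0.0003, 1], [0.1, -0.027, -0.06, 0, 0, 0.0006, 1], [0.16, -0.043, -0.09, 0, 0, 0.001, 1], [0.22, -0.06, -0.12, 0, 0, 0.0013, 1], [0.29, -0.08, -0.14, 0, 0, 0.0016, 1], [0.36, -0.1, -0.14, 0, 0, 0.002, 1], [0.43, -0.12, -0.14, 0, 0, 0.0023, 1], [0.49, -0.13, -0.14, 0, 0, 0.0027, 1], [0.55, -0.15, -0.14, 0, 0, 0.003, 1], [0.608, -0.162, -0.146, 0, 0, 0.0033, 1]]]'

```text
time_s: 8.48
position: [0.538, -0.1674, 0.0747]
tcp_rot: [[0.156, 0.988, -0.001], [0.988, -0.156, 0.0], [0.0, -0.001, -1.0]]
force: [-0.6, 0.2, -0.7]
opening: 0.201
grasp_force: 30.0
```

>>> carry_out --deltas '[[[0.07, -0.02, 0.01, 0, 0, 0.0003, 1], [0.15, -0.043, 0.03, 0, 0, 0.0006, 1], [0.23, -0.066, 0.05, 0, 0, 0.001, 1], [0.31, -0.09, 0.07, 0, 0, 0.0013, 1], [0.39, -0.113, 0.09, 0, 0, 0.0018, 1], [0.46, -0.134, 0.11, 0, 0, 0.0024, 1], [0.53, -0.153, 0.12, 0, 0, 0.0028, 1], [0.58, -0.168, 0.13, 0, 0, 0.0031, 1], [0.605, -0.175, 0.135, 0, 0, 0.0031, 1], [0.605, -0.175, 0.135, 0, 0, 0.0031, 1]]]'

```text
time_s: 9.32
position: [0.5264, -0.0739, 0.0545]
tcp_rot: [[0.174, 0.985, -0.001], [0.985, -0.174, 0.0], [0.0, -0.001, -1.0]]
force: [-0.9, 0.3, -1.4]
opening: 0.202
grasp_force: 30.0
```

```bash
python3 - <<'E'
from h import *
s=telemetry.read_state();print(s["time_s"],s["position"],s["tcp_rot"][:,0])
a=capture("side");b=capture("top")
def crop(im,x0,y0,x1,y1,f):return cv2.resize(im[y0:y1,x0:x1],None,fx=f,fy=f,interpolation=2)
A=crop(a,210,130,350,270,4);B=crop(b,140,180,240,320,4)
cv2.imwrite("/tmp/side1.png",a[...,::-1]);cv2.imwrite("/tmp/top1.png",b[...,::-1])
h=min(A.shape[0],B.shape[0]);c=np.hstack([A[:h],B[:h]])[...,::-1];f=800/c.shape[1]
cv2.imwrite("pics/tip1.png",cv2.resize(c,None,fx=min(f,1),fy=min(f,1)) );print(c.shape,f)
print("side proj tip",proj("side",np.r_[U(-.08),.0605]),"notch outer",proj("side",np.r_[U(-.05),.055]),proj("side",np.r_[U(-.05),.066]))
print("top proj tip",proj("top",np.r_[U(-.08),.0605]),"notch",proj("top",np.r_[U(-.05),.066]))
E
```

```text
9.3167 [ 0.52644133 -0.0738922   0.05452708] [1.74368255e-01 9.84680505e-01 1.19052030e-04]
(560, 960, 3) 0.8333333333333334
side proj tip [[261.51912851 189.24913359]] notch outer [[261.67810072 184.38094281]] [[261.63068872 180.25224196]]
top proj tip [[226.41203925 241.28661112]] notch [[210.58942993 237.93158912]]
```

View pics/tip1.png

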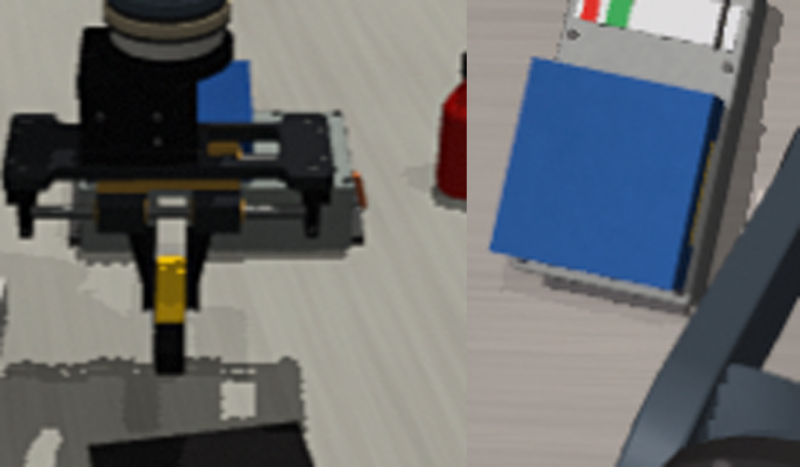

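Side crop: the pry hangs level in the fingers with its handle at (172,290), and the tip is hidden. In the top crop the arm hides the tool. I'll check tip against notch with the wrist camera.

```bash
python3 - <<'E'
from h import *
s=telemetry.read_state();im=save("wrist","w2.png",1.4)
print("tip",proj("wrist",np.r_[U(-.08),.0605],s),"notch deck/edge",proj("wrist",np.r_[U(-.05),.055],s),proj("wrist",np.r_[U(-.05),.066],s))
print([proj("wrist",np.r_[U(-.05,x),.066],s).round() for x in(-.03,.03)])
E
```

```text
tip [[278.68319063  17.98792143]] notch deck/edge [[278.74695898 -61.97050921]] [[278.70949628 -77.25532817]]
[array([[196., -77.]]), array([[362., -77.]])]
```

View pics/w2.png

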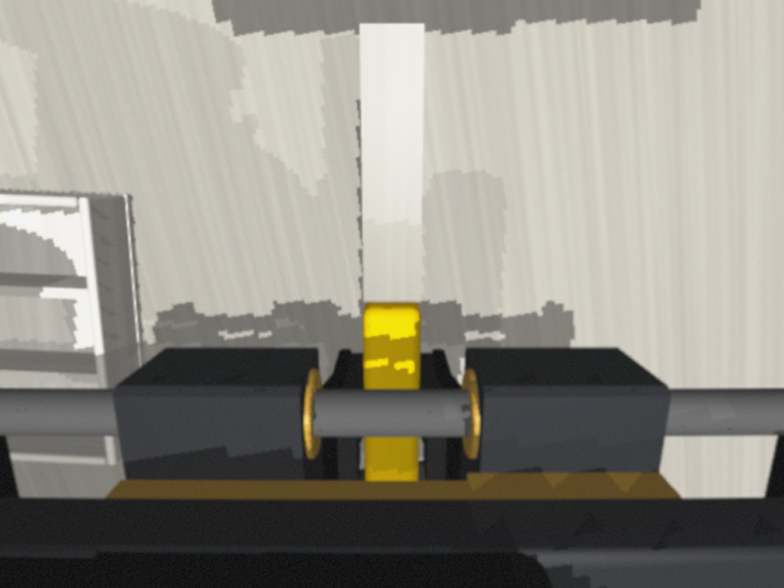

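Wrist view: the blade tip is at (280,17) in native pixels, against a prediction of (279,18), so the pry sits as assumed. Now inserting.

>>> carry_out --deltas '[[[0.03, 0, 0, 0, 0, 0, 1], [0.07, 0, 0, 0, 0, 0, 1], [0.11, 0, 0, 0, 0, 0, 1], [0.15, 0, 0, 0, 0, 0, 1], [0.19, 0, 0, 0, 0, 0, 1], [0.23, 0, 0, 0, 0, 0, 1], [0.27, 0, 0, 0, 0, 0, 1], [0.31, 0, 0, 0, 0, 0, 1], [0.33, 0, 0, 0, 0, 0, 1], [0.33, 0, 0, 0, 0, 0, 1]]]'

```text
time_s: 10.3
position: [0.5354, -0.0253, 0.0547]
tcp_rot: [[0.174, 0.985, -0.0], [0.985, -0.174, 0.0], [0.0, -0.0, -1.0]]
force: [-0.2, 0.3, -1.9]
opening: 0.203
grasp_force: 30.0
```

```bash
python3 - <<'E'
from h import *
s=telemetry.read_state();p=s["position"];print(s["force"],s["moment"])
print("tip unit y",(p[:2]+s["tcp_rot"][:2,0]*.1093-U(0))@UY,"x",(p[:2]+s["tcp_rot"][:2,0]*.1093-U(0))@UX,p[2]+.0057)
for th in(0,.1,.2,.3,.4,.5,.6,.7,.8,.9,1,1.1,1.2,1.3,1.4,1.5):
    y=.058-.106*np.cos(th)+.011*np.sin(th)+.016;z=.055+.106*np.sin(th)+.011*np.cos(th)-.0015
    q=tc(y,z);d=s["tcp_rot"].T@(q-p)/.15;print(th,d.round(3),round(y,4),round(z,4))
E
```

```text
[-0.19029759  0.34896455 -1.89760501] [-0.0907853   0.09273696  0.00686037]
tip unit y -0.029767702078588674 x -0.0001648310938068883 0.06039212516467306
0 [-0.015 -0.    -0.027] -0.032 0.0645
0.1 [-0.004  0.    -0.098] -0.0304 0.075
0.2 [ 0.014  0.    -0.166] -0.0277 0.0853
0.3 [ 0.038  0.    -0.233] -0.024 0.0953
0.4 [ 0.069  0.    -0.297] -0.0193 0.1049
0.5 [ 0.107  0.    -0.357] -0.0138 0.114
0.6 [ 0.15   0.    -0.414] -0.0073 0.1224
0.7 [ 0.199  0.    -0.465] 0.0 0.1302
0.8 [ 0.252  0.    -0.512] 0.008 0.1372
0.9 [ 0.31   0.    -0.553] 0.0167 0.1434
1 [ 0.372  0.001 -0.588] 0.026 0.1486
1.1 [ 0.437  0.001 -0.617] 0.0357 0.153
1.2 [ 0.504  0.001 -0.639] 0.0458 0.1563
1.3 [ 0.573  0.001 -0.655] 0.0562 0.1586
1.4 [ 0.644  0.001 -0.663] 0.0668 0.1598
1.5 [ 0.715  0.001 -0.664] 0.0775 0.16
```

>>> carry_out --deltas '[[[-0.01, 0, -0.03, 0, 0, 0, 1], [-0.01, 0, -0.065, 0, 0, 0, 1], [-0.004, 0, -0.1, 0, 0, 0, 1], [0.005, 0, -0.133, 0, 0, 0, 1], [0.014, 0, -0.166, 0, 0, 0, 1], [0.026, 0, -0.2, 0, 0, 0, 1], [0.038, 0, -0.233, 0, 0, 0, 1], [0.053, 0, -0.265, 0, 0, 0, 1], [0.069, 0, -0.297, 0, 0, 0, 1], [0.069, 0, -0.297, 0, 0, 0, 1]]]'

```text
time_s: 11.13
position: [0.538, -0.0156, 0.1004]
tcp_rot: [[0.175, 0.985, 0.002], [0.985, -0.175, -0.0], [0.0, 0.002, -1.0]]
force: [0.2, -0.5, -2.0]
opening: 0.201
grasp_force: 30.0
```

```bash
python3 - <<'E'
from h import *
s=telemetry.read_state();print(s["position"],s["force"],s["moment"])
a=capture("side");cv2.imwrite("/tmp/s.png",a[...,::-1])
cv2.imwrite("pics/lift.png",cv2.resize(a[120:260,200:360],None,fx=4,fy=4)[...,::-1])
E
```

```text
[ 0.53797506 -0.01558734  0.10036098] [ 0.21353291 -0.45745094 -2.00308098] [-0.11833803  0.07152906  0.01542209]
```

View pics/lift.png

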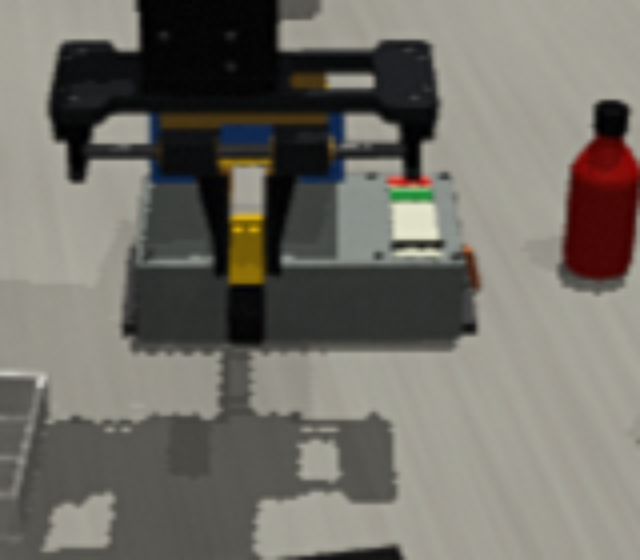

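The cover is rising on the blade: the blade tip is at the yellow stripe near (245,165), and the deck beneath it is open and shaded. I'm continuing along the arc.

>>> carry_out --deltas '[[[0.018, 0, -0.03, 0, 0, 0, 1], [0.038, 0, -0.06, 0, 0, 0, 1], [0.058, 0, -0.09, 0, 0, 0, 1], [0.081, 0, -0.117, 0, 0, 0, 1], [0.105, 0, -0.144, 0, 0, 0, 1], [0.13, 0, -0.168, 0, 0, 0, 1], [0.156, 0, -0.192, 0, 0, 0, 1], [0.183, 0, -0.215, 0, 0, 0, 1], [0.212, 0, -0.236, 0, 0, 0, 1], [0.241, 0, -0.256, 0, 0, 0, 1]]]'

```text
time_s: 12.02
position: [0.5435, 0.0201, 0.1379]
tcp_rot: [[0.176, 0.984, -0.0], [0.984, -0.176, 0.0], [0.0, -0.0, -1.0]]
force: [-0.4, 0.9, -3.6]
opening: 0.205
grasp_force: 30.0
```

>>> carry_out --deltas '[[[0.03, 0, -0.018, 0, 0, 0, 1], [0.062, 0, -0.035, 0, 0, 0, 1], [0.095, 0, -0.05, 0, 0, 0, 1], [0.13, 0, -0.064, 0, 0, 0, 1], [0.165, 0, -0.077, 0, 0, 0, 1], [0.2, 0, -0.086, 0, 0, 0, 1], [0.235, 0, -0.095, 0, 0, 0, 1], [0.27, 0, -0.102, 0, 0, 0, 1], [0.305, 0, -0.108, 0, 0, 0, 1], [0.34, 0, -0.11, 0, 0, 0, 1]]]'

```text
time_s: 12.85
position: [0.5525, 0.0703, 0.1542]
tcp_rot: [[0.175, 0.984, -0.0], [0.984, -0.175, -0.0], [-0.0, -0.0, -1.0]]
force: [-0.9, -0.0, -4.3]
opening: 0.2
grasp_force: 30.0
```

```bash
python3 - <<'E'
from h import *
s=telemetry.read_state();print(s["position"],s["force"],s["moment"])
a=capture("side");b=capture("top")
A=cv2.resize(a[90:250,190:330],None,fx=3,fy=3);B=cv2.resize(b[140:300,80:240],None,fx=2.5,fy=3)
cv2.imwrite("pics/lift2.png",np.hstack([A,B])[...,::-1])
E
```

```text
[0.55251312 0.07025043 0.15418065] [-9.35008145e-01 -9.97174012e-04 -4.25575326e+00] [-0.32866546  0.11633428 -0.01076561]
```

View pics/lift2.png

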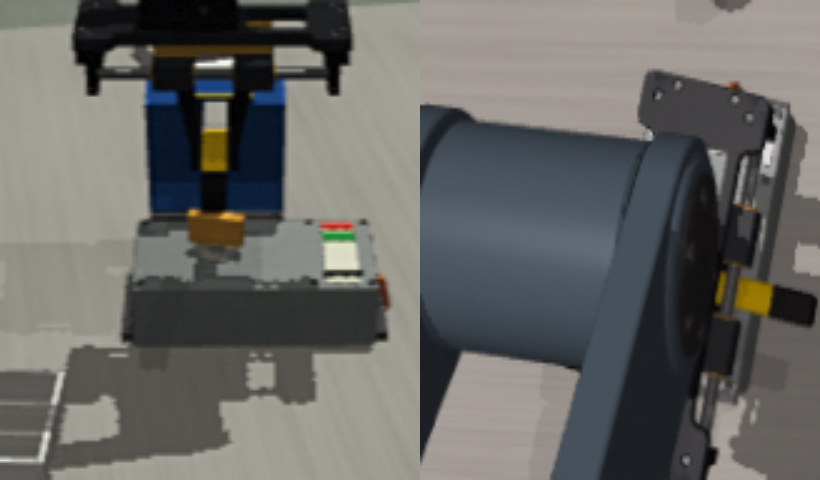

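The cover stands almost vertical and the key is visible. I'm pushing it over with the blade tip.

>>> carry_out --deltas '[[[0.04, 0, 0.01, 0, 0, 0, 1], [0.08, 0, 0.02, 0, 0, 0, 1], [0.12, 0, 0.03, 0, 0, 0, 1], [0.16, 0, 0.03, 0, 0, 0, 1], [0.2, 0, 0.03, 0, 0, 0, 1], [0.24, 0, 0.03, 0, 0, 0, 1], [0.28, 0, 0.03, 0, 0, 0, 1], [0.32, 0, 0.03, 0, 0, 0, 1], [0.36, 0, 0.03, 0, 0, 0, 1], [0.4, 0, 0.03, 0, 0, 0, 1]]]'

```text
time_s: 13.78
position: [0.5631, 0.1293, 0.1496]
tcp_rot: [[0.176, 0.984, -0.0], [0.984, -0.176, -0.0], [-0.0, -0.0, -1.0]]
force: [0.0, -1.1, -3.1]
opening: 0.204
grasp_force: 30.0
```

>>> carry_out --deltas '[[[0, 0, 0, 0, 0, 0, 1], [0, 0, 0, 0, 0, 0, 1], [-0.05, 0, 0, 0, 0, 0, 1], [-0.15, 0, 0, 0, 0, 0, 1], [-0.25, 0, 0, 0, 0, 0, 1], [-0.36, 0, 0, 0, 0, 0, 1], [-0.48, 0, 0, 0, 0, 0, 1], [-0.6, 0, 0, 0, 0, 0, 1], [-0.73, 0, 0, 0, 0, 0, 1], [-0.85, 0, 0, 0, 0, 0, 1]]]'

```text
time_s: 14.62
position: [0.5405, 0.0018, 0.1502]
tcp_rot: [[0.176, 0.984, 0.001], [0.984, -0.176, 0.0], [0.0, 0.001, -1.0]]
force: [0.6, 0.8, -1.2]
opening: 0.201
grasp_force: 30.0
```

```bash
python3 - <<'E'
from h import *
s=telemetry.read_state();print(s["time_s"],s["position"],s["force"],s["moment"])
a=capture("side");b=capture("top")
A=cv2.resize(a[90:250,190:330],None,fx=3,fy=3);B=cv2.resize(b[140:300,80:240],None,fx=2.5,fy=3)
cv2.imwrite("pics/lift3.png",np.hstack([A,B])[...,::-1])
q=np.array([.5495,-.2655,.06]);p=s["position"]
P=[p+(q-p)*f for f in(.5,1)];P[0][2]=.12
chain([(P[0],down(-9)),(P[1],down(-7.85))])
E
```

```text
14.6167 [0.54054784 0.00183865 0.15019577] [ 0.55499681  0.80821325 -1.24281753] [-0.09785336  0.07452037 -0.04328586]
[-0.8629, 0.1871, 0.2016, 0.0001, 0.0001, -0.0037]
[-0.8755, 0.1689, 0.4, 0.0, 0.0, -0.0032]
```

View pics/lift3.png

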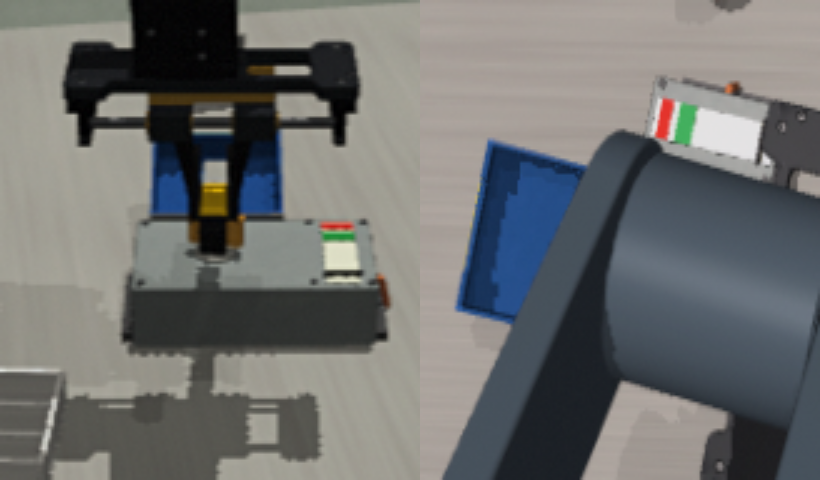

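The cover lies flipped open beyond the unit, at (500,230) in the top crop. Taking the pry back to the mat.

>>> carry_out --deltas '[[[-0.05, 0.01, 0.01, 0, 0, -0.0003, 1], [-0.13, 0.03, 0.03, 0, 0, -0.0006, 1], [-0.22, 0.05, 0.05, 0, 0, -0.001, 1], [-0.31, 0.07, 0.07, 0, 0, -0.0014, 1], [-0.4, 0.09, 0.09, 0, 0, -0.0018, 1], [-0.49, 0.11, 0.11, 0, 0, -0.0022, 1], [-0.58, 0.13, 0.13, 0, 0, -0.0026, 1], [-0.67, 0.15, 0.15, 0, 0, -0.003, 1], [-0.77, 0.17, 0.18, 0, 0, -0.0034, 1], [-0.863, 0.187, 0.2, 0, 0, -0.0037, 1]]]'

```text
time_s: 15.55
position: [0.5458, -0.13, 0.1191]
tcp_rot: [[0.152, 0.988, 0.0], [0.988, -0.152, -0.0], [-0.0, 0.0, -1.0]]
force: [0.1, 0.7, -0.7]
opening: 0.205
grasp_force: 30.0
```

>>> carry_out --deltas '[[[-0.1, 0.02, 0.04, 0, 0, -0.0003, 1], [-0.2, 0.04, 0.08, 0, 0, -0.0006, 1], [-0.3, 0.06, 0.12, 0, 0, -0.001, 1], [-0.4, 0.08, 0.17, 0, 0, -0.0014, 1], [-0.5, 0.1, 0.22, 0, 0, -0.0018, 1], [-0.6, 0.12, 0.27, 0, 0, -0.0022, 1], [-0.7, 0.14, 0.32, 0, 0, -0.0026, 1], [-0.79, 0.155, 0.36, 0, 0, -0.003, 1], [-0.85, 0.165, 0.39, 0, 0, -0.0032, 1], [-0.875, 0.169, 0.4, 0, 0, -0.0032, 1]]]'

```text
time_s: 16.38
position: [0.5504, -0.2644, 0.0587]
tcp_rot: [[0.134, 0.991, -0.0], [0.991, -0.134, 0.0], [0.0, -0.0, -1.0]]
force: [0.4, -0.9, -2.1]
opening: 0.203
grasp_force: 30.0
```

>>> carry_out --deltas '[[[0, 0, 0.04, 0, 0, 0, 1], [0, 0, 0.09, 0, 0, 0, 1], [0, 0, 0.14, 0, 0, 0, 1], [0, 0, 0.19, 0, 0, 0, 1], [0, 0, 0.24, 0, 0, 0, 1], [0, 0, 0.27, 0, 0, 0, 1], [0, 0, 0.3, 0, 0, 0, 1], [0, 0, 0.32, 0, 0, 0, 1], [0, 0, 0.33, 0, 0, 0, 1], [0, 0, 0.33, 0, 0, 0, 1]]]'

```text
time_s: 17.22
position: [0.5506, -0.2629, 0.0108]
tcp_rot: [[0.132, 0.991, 0.0], [0.991, -0.132, -0.001], [-0.001, 0.0, -1.0]]
force: [-1.8, -0.7, 2.5]
opening: 0.205
grasp_force: 30.0
```

>>> carry_out --deltas '[[[0, 0, 0.01, 0, 0, 0, 1], [0, 0, 0.013, 0, 0, 0, 1], [0, 0, 0.013, 0, 0, 0, 0.3], [0, 0, 0.013, 0, 0, 0, 0], [0, 0, 0.013, 0, 0, 0, -0.2], [0, 0, 0.013, 0, 0, 0, -0.2], [0, 0, 0.013, 0, 0, 0, -0.2], [0, 0, 0.013, 0, 0, 0, -0.2], [0, 0, 0.0, 0, 0, 0, -0.2], [0, 0, -0.05, 0, 0, 0, -0.2]]]'

```text
time_s: 18.05
position: [0.5498, -0.262, 0.0169]
tcp_rot: [[0.133, 0.991, -0.002], [0.991, -0.133, 0.002], [0.001, -0.002, -1.0]]
force: [1.0, 0.5, 0.1]
opening: 0.589
grasp_force: 0.0
```

>>> carry_out --deltas '[[[0, 0, -0.08, 0, 0, 0, -0.2], [0, 0, -0.16, 0, 0, 0, -0.2], [0, 0, -0.26, 0, 0, 0, -0.2], [0, 0, -0.36, 0, 0, 0, -0.2], [0, 0, -0.46, 0, 0, 0, -0.2], [0, 0, -0.56, 0, 0, 0, -0.2], [0, 0, -0.66, 0, 0, 0, -0.2], [0, 0, -0.76, 0, 0, 0, -0.2], [0, 0, -0.84, 0, 0, 0, -0.2], [0, 0, -0.9, 0, 0, 0, -0.2]]]'

```text
time_s: 18.88
position: [0.5512, -0.263, 0.1553]
tcp_rot: [[0.133, 0.991, 0.003], [0.991, -0.133, -0.002], [-0.002, 0.003, -1.0]]
force: [0.6, 0.1, 0.3]
opening: 0.598
grasp_force: 0.0
```

```bash
python3 - <<'E'
from h import *
s=telemetry.read_state();print(s["time_s"],s["position"],s["tcp_rot"].round(3).tolist(),s["joint_positions"].round(1))
t=capture("top");w=capture("wrist");a=capture("side")
for n,im in(("t",t),("w",w),("a",a)):cv2.imwrite("/tmp/%s.png"%n,im[...,::-1])
hsv=cv2.cvtColor(w,cv2.COLOR_RGB2HSV);m=((hsv[...,0]>20)&(hsv[...,0]<33)&(hsv[...,1]>150)&(hsv[...,2]>80)).astype(np.uint8)
c=max(cv2.findContours(m,cv2.RETR_EXTERNAL,cv2.CHAIN_APPROX_NONE)[0],key=cv2.contourArea)[:,0]
print("pry",cv2.minAreaRect((onz("wrist",c,.024,s)[:,:2]*1000).astype(np.float32)))
# key: brass wing seen in side view; marker in side view
K=np.r_[U(0),.089];print("key proj side",proj("side",K),"top",proj("top",K))
for k in(0,.7):print("marker px",k,proj("side",np.r_[U(-.042+.017*k,.098),.056]))
A=cv2.resize(a[120:240,200:340],None,fx=5,fy=4);cv2.imwrite("pics/key.png",A[...,::-1])
E
```

```text
18.8833 [ 0.55120891 -0.26300214  0.15531755] [[0.133, 0.991, 0.003], [0.991, -0.133, -0.002], [-0.002, 0.003, -1.0]] [-36.   33.7  88.    0.   58.2 -28.4]
pry ((548.2584228515625, -270.14794921875), (73.11189270019531, 18.64141082763672), 82.74510192871094)
key proj side [[261.7520578  160.80194646]] top [[182.18184995 231.89866083]]
marker px 0 [[304.19300191 182.15110942]]
marker px 0.7 [[303.89097091 179.51198694]]
```

View pics/key.png

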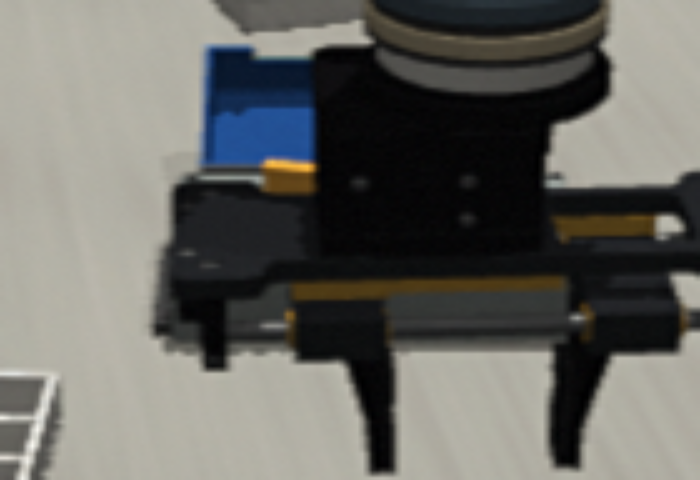

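Key picture: the gripper still hides most of the unit. The open cover is at (260,110) and part of the brass key at (290,175). The pry measures back at its old place. Moving above the key.

```bash
python3 - <<'E'
from h import *
a=telemetry.read_state()["position"];b=np.r_[U(0),.165]
chain([(a+(b-a)*i/3,down(-7.65+62.65*i/3)) for i in(1,2,3)],(a,down(-7.65)))
E
```

```text
[0.8273, -0.0911, -0.0249, 0.0, 0.0, -0.058]
[0.8055, 0.2098, -0.0249, 0.0, 0.0, -0.058]
[0.6778, 0.4831, -0.0249, 0.0, 0.0, -0.058]
```

>>> carry_out --deltas '[[[0.08, -0.01, -0.0025, 0, 0, -0.0058, -0.2], [0.16, -0.02, -0.005, 0, 0, -0.0116, -0.2], [0.25, -0.03, -0.0075, 0, 0, -0.0174, -0.2], [0.33, -0.037, -0.01, 0, 0, -0.0232, -0.2], [0.41, -0.046, -0.0125, 0, 0, -0.029, -0.2], [0.5, -0.055, -0.015, 0, 0, -0.0348, -0.2], [0.58, -0.064, -0.0175, 0, 0, -0.0406, -0.2], [0.66, -0.073, -0.02, 0, 0, -0.0464, -0.2], [0.745, -0.082, -0.0225, 0, 0, -0.0522, -0.2], [0.827, -0.091, -0.025, 0, 0, -0.058, -0.2]]]'

```text
time_s: 19.87
position: [0.5536, -0.1365, 0.1565]
tcp_rot: [[-0.233, 0.973, 0.0], [0.973, 0.233, -0.0], [-0.0, 0.0, -1.0]]
force: [-0.0, 0.5, 0.0]
opening: 0.595
grasp_force: 0.0
```

>>> carry_out --deltas '[[[0.08, 0.02, -0.0025, 0, 0, -0.0058, -0.2], [0.16, 0.04, -0.005, 0, 0, -0.0116, -0.2], [0.24, 0.063, -0.0075, 0, 0, -0.0174, -0.2], [0.32, 0.084, -0.01, 0, 0, -0.0232, -0.2], [0.4, 0.105, -0.0125, 0, 0, -0.029, -0.2], [0.48, 0.126, -0.015, 0, 0, -0.0348, -0.2], [0.56, 0.147, -0.0175, 0, 0, -0.0406, -0.2], [0.64, 0.168, -0.02, 0, 0, -0.0464, -0.2], [0.725, 0.189, -0.0225, 0, 0, -0.0522, -0.2], [0.8055, 0.21, -0.025, 0, 0, -0.058, -0.2]]]'

```text
time_s: 20.7
position: [0.5565, -0.0117, 0.1602]
tcp_rot: [[-0.564, 0.826, -0.0], [0.826, 0.564, 0.0], [0.0, -0.0, -1.0]]
force: [0.1, 0.4, -0.7]
opening: 0.598
grasp_force: 0.0
```

>>> carry_out --deltas '[[[0.08, 0.06, -0.0025, 0, 0, -0.0058, -0.2], [0.16, 0.115, -0.005, 0, 0, -0.0116, -0.2], [0.24, 0.17, -0.0075, 0, 0, -0.0174, -0.2], [0.32, 0.23, -0.01, 0, 0, -0.029, -0.2], [0.4, 0.285, -0.0125, 0, 0, -0.0348, -0.2], [0.48, 0.34, -0.015, 0, 0, -0.0406, -0.2], [0.56, 0.4, -0.0175, 0, 0, -0.0464, -0.2], [0.63, 0.45, -0.02, 0, 0, -0.0522, -0.2], [0.678, 0.483, -0.025, 0, 0, -0.058, -0.2], [0.678, 0.483, -0.025, 0, 0, -0.058, -0.2]]]'

```text
time_s: 21.53
position: [0.5593, 0.1138, 0.164]
tcp_rot: [[-0.822, 0.57, 0.0], [0.57, 0.822, 0.0], [0.0, 0.0, -1.0]]
force: [0.5, -0.9, -0.4]
opening: 0.601
grasp_force: 0.0
```

```bash
python3 - <<'E'
from h import *
s=telemetry.read_state();im=capture("wrist");cv2.imwrite("pics/kw.png",cv2.resize(im,None,fx=1.4,fy=1.4)[...,::-1]);cv2.imwrite("/tmp/kw.png",im[...,::-1])
print(s["position"],np.degrees(np.arctan2(s["tcp_rot"][1,1],s["tcp_rot"][0,1])),s["joint_positions"].round(1))
hsv=cv2.cvtColor(im,cv2.COLOR_RGB2HSV);m=((hsv[...,0]>8)&(hsv[...,0]<28)&(hsv[...,1]>110)&(hsv[...,2]>60)).astype(np.uint8)
for c in cv2.findContours(m,cv2.RETR_EXTERNAL,cv2.CHAIN_APPROX_NONE)[0]:
    if cv2.contourArea(c)>80: print(cv2.boundingRect(c),cv2.contourArea(c),cv2.minAreaRect((onz("wrist",c[:,0],.089,s)[:,:2]*1000).astype(np.float32)))
print(proj("wrist",np.r_[U(0),.089],s))
E
```

```text
[0.5592713  0.11375964 0.16402631] 55.25570698224829 [  0.3  30.3  93.3   0.   56.3 -55. ]
(161, 337, 399, 20) 5583.0 ((671.0042724609375, 112.40034484863281), (304.1606140136719, 16.633657455444336), 55.159523010253906)
(397, 263, 26, 65) 804.5 ((654.7288208007812, 162.8014373779297), (17.249492645263672, 51.849178314208984), 62.817298889160156)
(137, 263, 25, 65) 785.0 ((547.1497802734375, 7.641838073730469), (16.902454376220703, 51.68457794189453), 49.0303840637207)
(266, 192, 25, 67) 886.0 ((557.2489624023438, 114.33863067626953), (10.392603874206543, 46.6600456237793), 67.46394348144531)
[[276.95432375 231.05949344]]
```

View pics/kw.png

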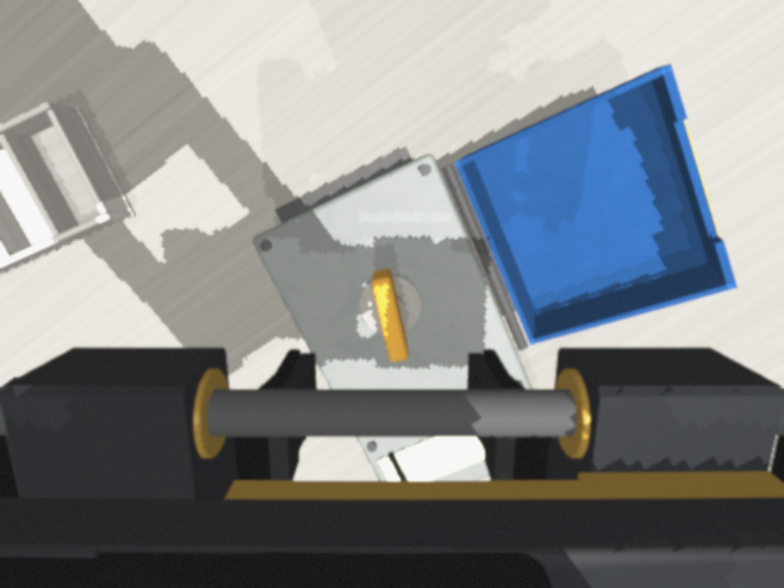

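Wrist view: the brass wing is at about (278,225) native. Its long axis has a yaw of −22.5°, so the key is at about 0.22 rad. The cover is fully open. Going down onto the wing.

>>> carry_out --deltas '[[[0, -0.006, 0.08, 0, 0, -0.01, -0.2], [0, -0.006, 0.16, 0, 0, -0.02, -0.2], [0, -0.006, 0.24, 0, 0, -0.03, -0.2], [0, -0.006, 0.32, 0, 0, -0.034, -0.2], [0, -0.006, 0.4, 0, 0, -0.034, -0.2], [0, -0.006, 0.48, 0, 0, -0.034, -0.2], [0, -0.006, 0.56, 0, 0, -0.034, -0.2], [0, -0.006, 0.62, 0, 0, -0.034, -0.2], [0, -0.006, 0.67, 0, 0, -0.034, -0.2], [0, -0.006, 0.685, 0, 0, -0.034, -0.2]]]'

```text
time_s: 22.42
position: [0.5583, 0.1106, 0.06]
tcp_rot: [[-0.922, 0.387, -0.002], [0.387, 0.922, -0.0], [0.002, -0.001, -1.0]]
force: [0.7, 0.0, 0.2]
opening: 0.6
grasp_force: 0.0
```

>>> carry_out --deltas '[[[0, 0, 0, 0, 0, 0, 0], [0, 0, 0, 0, 0, 0, 0.2], [0, 0, 0, 0, 0, 0, 0.4], [0, 0, 0, 0, 0, 0, 0.6], [0, 0, 0, 0, 0, 0, 0.7], [0, 0, 0, 0, 0, 0, 0.8], [0, 0, 0, 0, 0, 0, 0.9], [0, 0, 0, 0, 0, 0, 1], [0, 0, 0, 0, 0, 0, 1], [0, 0, 0, 0, 0, 0, 1]]]'

```text
time_s: 23.25
position: [0.5597, 0.1124, 0.0615]
tcp_rot: [[-0.922, 0.388, 0.002], [0.388, 0.922, 0.002], [-0.001, 0.003, -1.0]]
force: [0.8, 5.0, 0.3]
opening: 0.126
grasp_force: 30.0
```

```bash
python3 - <<'E'
from h import *
s=telemetry.read_state();R=s["tcp_rot"]
print(s["position"],np.degrees(np.arctan2(R[1,1],R[0,1])),s["joint_positions"].round(1),R.T@s["force"],s["moment"],s["opening"],s["grasp_force"])
E
```

```text
[0.55967872 0.11240449 0.06150274] 67.1973877817514 [  0.1  39.3  97.2   0.2  43.4 -67.2] [ 1.24665435  4.95339437 -0.30130066] [ 0.94313651 -0.19567623 -0.00969634] 0.12637428154278807 30.00060796737671
```

>>> carry_out --deltas '[[[0, 0.003, 0, 0, 0, 0.015, 1], [0, 0.005, 0, 0, 0, 0.032, 1], [0, 0.005, 0, 0, 0, 0.049, 1], [0, 0.005, 0, 0, 0, 0.066, 1], [0, 0.005, 0, 0, 0, 0.083, 1], [0, 0.005, 0, 0, 0, 0.1, 1], [0, 0.005, 0, 0, 0, 0.117, 1], [0, 0.005, 0, 0, 0, 0.134, 1], [0, 0.005, 0, 0, 0, 0.151, 1], [0, 0.005, 0, 0, 0, 0.165, 1]]]'

```text
time_s: 24.08
position: [0.5597, 0.1124, 0.0615]
tcp_rot: [[-0.132, 0.991, 0.001], [0.991, 0.132, 0.001], [0.0, 0.001, -1.0]]
force: [0.2, 2.5, 1.6]
opening: 0.131
grasp_force: 30.0
```

```bash
cat > k.py <<'E'
from h import *
s=telemetry.read_state();R=s["tcp_rot"]
yaw=np.degrees(np.arctan2(R[1,1],R[0,1]))
print(s["time_s"],s["position"],"yaw",yaw,"j6",s["joint_positions"][5],R.T@s["force"],s["moment"],s["opening"],s["grasp_force"])
for n in("top","side"):
    im=capture(n);g=im.astype(int).max(2)
    ys=np.arange(-.046,.047,.0005);V=[]
    for y in ys:
        p=np.rint(proj(n,np.array([np.r_[U(y,.098+dx),.0555] for dx in(-.006,0,.006)]))).astype(int)
        V.append([im[v,u].tolist() for u,v in p])
    V=np.array(V);b=V.max(2);m=(b.max(1)<95)
    print(n,"dark y mm",(ys[m]*1000).round(1).tolist(), "key~",((ys[m].mean()+.042)/.017 if m.any() else None))
    print((b[:,1]//10)[::4].tolist(), [ (ys[(V[:,1,0]>V[:,1,1]+60)]).round(4)[[0,-1]].tolist() if ((V[:,1,0]>V[:,1,1]+60)).any() else 0])
E
python3 k.py
```

```text
24.0833 [0.55966216 0.11241101 0.0614847 ] yaw 7.593479153554101 j6 -7.51074383648488 [ 2.44141265  0.55406866 -1.60683833] [ 0.40244121 -0.035601    0.10324837] 0.13102456496662845 29.997161328792572
top dark y mm [-21.0, -20.5, -20.0, 17.0, 17.5, 18.0, 18.5, 19.0, 19.5, 20.0, 20.5, 21.0, 21.5, 22.0, 22.5, 23.0, 23.5, 24.0, 24.5, 25.0, 25.5, 26.0, 26.5, 27.0, 27.5, 28.0, 28.5, 29.0, 29.5, 30.0, 30.5, 31.0, 31.5, 32.0, 32.5, 33.0, 33.5, 34.0, 34.5, 35.0, 35.5, 36.0, 36.5, 37.0, 37.5, 38.0, 38.5, 39.0, 39.5, 40.0, 40.5, 41.0, 41.5, 42.0, 42.5, 43.0, 43.5, 44.0, 44.5, 45.0, 45.5, 46.0, 46.5] key~ 4.191876750700284
[18, 22, 22, 22, 22, 22, 22, 22, 22, 22, 22, 22, 19, 4, 11, 19, 22, 22, 22, 22, 22, 22, 22, 22, 22, 22, 22, 22, 16, 4, 0, 0, 1, 3, 5, 6, 6, 6, 6, 6, 6, 6, 6, 6, 6, 6, 6] [0]
side dark y mm [-20.0, -19.5, -19.0, -18.5, -18.0, -17.5, -17.0, -16.5, -16.0, -15.5] key~ 1.426470588235296
[21, 21, 22, 22, 21, 21, 21, 22, 22, 22, 22, 10, 10, 1, 1, 1, 10, 10, 21, 21, 22, 22, 22, 21, 21, 22, 22, 22, 22, 22, 15, 15, 12, 12, 12, 13, 13, 17, 17, 17, 18, 18, 19, 19, 19, 20, 20] [[0.033, 0.0465]]
```

>>> carry_out --deltas '[[[0, 0, 0, 0, 0, 0.015, 1], [0, 0, 0, 0, 0, 0.032, 1], [0, 0, 0, 0, 0, 0.049, 1], [0, 0, 0, 0, 0, 0.066, 1], [0, 0, 0, 0, 0, 0.083, 1], [0, 0, 0, 0, 0, 0.1, 1], [0, 0, 0, 0, 0, 0.117, 1], [0, 0, 0, 0, 0, 0.134, 1], [0, 0, 0, 0, 0, 0.151, 1], [0, 0, 0, 0, 0, 0.165, 1]]]'

```text
time_s: 25.02
position: [0.5596, 0.1124, 0.0615]
tcp_rot: [[0.784, 0.62, 0.001], [0.62, -0.784, 0.001], [0.001, 0.0, -1.0]]
force: [0.4, 4.3, 1.6]
opening: 0.129
grasp_force: 30.0
```

>>> carry_out --deltas '[[[0, 0, 0, 0, 0, 0.015, 1], [0, 0, 0, 0, 0, 0.032, 1], [0, 0, 0, 0, 0, 0.049, 1], [0, 0, 0, 0, 0, 0.066, 1], [0, 0, 0, 0, 0, 0.083, 1], [0, 0, 0, 0, 0, 0.1, 1], [0, 0, 0, 0, 0, 0.117, 1], [0, 0, 0, 0, 0, 0.134, 1], [0, 0, 0, 0, 0, 0.151, 1], [0, 0, 0, 0, 0, 0.165, 1]]]'

```text
time_s: 25.85
position: [0.5596, 0.1124, 0.0615]
tcp_rot: [[0.933, -0.359, 0.001], [-0.359, -0.933, 0.001], [0.001, -0.001, -1.0]]
force: [-0.1, 4.4, 1.4]
opening: 0.129
grasp_force: 30.0
```

```bash
python3 k.py
```

```text
25.85 [0.5595735  0.11244145 0.06147296] yaw -111.06511759656095 j6 111.13769247554684 [-1.70723769 -4.09118615 -1.39489346] [0.62916759 0.02312642 0.24404255] 0.1292450790868648 29.9966093817784
top dark y mm [15.0, 15.5, 16.0] key~ 3.3823529411764737
[18, 22, 22, 22, 22, 22, 22, 22, 22, 22, 22, 22, 22, 22, 22, 22, 22, 22, 22, 22, 22, 22, 22, 22, 22, 22, 22, 22, 22, 22, 15, 3, 13, 16, 16, 16, 16, 16, 17, 21, 22, 22, 22, 22, 22, 22, 22] [[0.0365, 0.0445]]
side dark y mm [13.0, 13.5, 14.0, 14.5, 15.0, 15.5, 16.0, 16.5, 17.0, 17.5, 18.0, 18.5, 19.0, 19.5, 20.0, 20.5, 21.0, 21.5, 22.0, 22.5] key~ 3.5147058823529447
[20, 20, 21, 21, 21, 21, 21, 21, 21, 21, 21, 21, 21, 21, 21, 21, 21, 21, 21, 21, 21, 21, 21, 21, 21, 22, 22, 22, 18, 18, 6, 6, 1, 1, 1, 12, 12, 18, 18, 18, 18, 18, 19, 19, 19, 20, 20] [[0.033, 0.0465]]
```

>>> carry_out --deltas '[[[0, 0, 0, 0, 0, 0.008, 1], [0, 0, 0, 0, 0, 0.018, 1], [0, 0, 0, 0, 0, 0.028, 1], [0, 0, 0, 0, 0, 0.038, 1], [0, 0, 0, 0, 0, 0.048, 1], [0, 0, 0, 0, 0, 0.058, 1], [0, 0, 0, 0, 0, 0.065, 1], [0, 0, 0, 0, 0, 0.07, 1], [0, 0, 0, 0, 0, 0.07, 1], [0, 0, 0, 0, 0, 0.07, 1]]]'

```text
time_s: 26.78
position: [0.5596, 0.1125, 0.0615]
tcp_rot: [[0.696, -0.718, 0.001], [-0.718, -0.696, 0.001], [0.0, -0.001, -1.0]]
force: [1.2, 4.4, 2.2]
opening: 0.131
grasp_force: 30.0
```

```bash
python3 k.py
```

```text
26.7833 [0.55957566 0.11246733 0.06145771] yaw -135.92202237481172 j6 135.98418842965845 [-2.32222575 -3.87165247 -2.14754221] [0.98057031 0.03169564 0.12727025] 0.1311766703034135 30.00046681787353
top dark y mm [21.0, 21.5, 22.0, 22.5, 23.0, 23.5] key~ 3.7794117647058854
[18, 22, 22, 22, 22, 22, 22, 22, 22, 22, 22, 22, 22, 22, 22, 22, 22, 22, 22, 22, 22, 22, 22, 22, 22, 22, 22, 22, 22, 22, 22, 22, 17, 14, 8, 4, 14, 16, 17, 21, 22, 22, 22, 22, 22, 22, 22] [[0.0365, 0.0445]]
side dark y mm [18.0, 18.5, 19.0, 19.5, 20.0, 20.5, 21.0, 21.5, 22.0, 22.5, 23.0, 23.5, 24.0, 24.5, 25.0, 25.5, 26.0, 26.5, 27.0, 27.5] key~ 3.8088235294117685
[21, 21, 22, 22, 21, 21, 21, 21, 21, 21, 21, 21, 21, 21, 21, 21, 21, 21, 21, 21, 21, 21, 21, 21, 21, 21, 21, 21, 22, 22, 15, 15, 5, 5, 5, 1, 1, 10, 10, 10, 18, 18, 19, 19, 19, 20, 20] [[0.033, 0.0465]]
```

Key at about 3.77, in mid green. Releasing and lifting clear.

>>> carry_out --deltas '[[[0, 0, 0, 0, 0, 0, 0.5], [0, 0, 0, 0, 0, 0, 0.2], [0, 0, 0, 0, 0, 0, 0], [0, 0, 0, 0, 0, 0, -0.1], [0, 0, 0, 0, 0, 0, -0.1], [0, 0, 0, 0, 0, 0, -0.1], [0, 0, 0, 0, 0, 0, -0.1], [0, 0, -0.05, 0, 0, 0, -0.1], [0, 0, -0.1, 0, 0, 0, -0.1], [0, 0, -0.18, 0, 0, 0, -0.1]]]'

```text
time_s: 27.72
position: [0.5587, 0.1117, 0.0884]
tcp_rot: [[0.693, -0.721, -0.001], [-0.721, -0.693, -0.0], [-0.001, 0.001, -1.0]]
force: [0.4, 0.3, -0.3]
opening: 0.549
grasp_force: 0.0
```

>>> carry_out --deltas '[[[0, 0, -0.1, 0, 0, 0, -0.1], [0, 0, -0.2, 0, 0, 0, -0.1], [0, 0, -0.3, 0, 0, 0, -0.1], [0, 0, -0.4, 0, 0, 0, -0.1], [0, 0, -0.5, 0, 0, 0, -0.1], [0, 0, -0.6, 0, 0, 0, -0.1], [0, 0, -0.7, 0, 0, 0, -0.1], [0, 0, -0.75, 0, 0, 0, -0.1], [0, 0, -0.75, 0, 0, 0, -0.1], [0, 0, -0.75, 0, 0, 0, -0.1]]]'

```text
time_s: 28.55
position: [0.5592, 0.1118, 0.2012]
tcp_rot: [[0.693, -0.721, 0.001], [-0.721, -0.693, -0.0], [0.001, -0.001, -1.0]]
force: [0.6, -1.2, -0.8]
opening: 0.55
grasp_force: 0.0
```

```bash
python3 k.py|cut -c1-250; python3 - <<'E'
from h import *
im=capture("top");hsv=cv2.cvtColor(im,cv2.COLOR_RGB2HSV);m=((hsv[...,0]>20)&(hsv[...,0]<33)&(hsv[...,1]>150)&(hsv[...,2]>80)).astype(np.uint8)
for c in cv2.findContours(m,cv2.RETR_EXTERNAL,cv2.CHAIN_APPROX_NONE)[0]:
    if cv2.contourArea(c)>100: print(cv2.boundingRect(c),cv2.minAreaRect((onz("top",c[:,0].astype(float),.022)[:,:2]*1000).astype(np.float32)))
E
```

```text
28.55 [0.55920517 0.11179815 0.20116643] yaw -136.14266431956983 j6 136.22674544603362 [1.2380563  0.38048902 0.75651049] [0.08476206 0.17666597 0.04329199] 0.5502752987191547 0.0
top dark y mm [21.0, 21.5, 22.0, 22.5, 23.0, 23.5] key~ 3.7794117647058854
[18, 22, 22, 22, 22, 22, 22, 22, 22, 22, 22, 22, 22, 22, 22, 22, 22, 22, 22, 22, 22, 22, 22, 22, 22, 22, 22, 22, 22, 22, 22, 22, 17, 14, 8, 4, 14, 16, 18, 21, 22, 22, 22, 22, 22, 22, 22] [[0.0365, 0.0445]]
side dark y mm [18.0, 18.5, 19.0, 19.5, 20.0, 20.5, 21.0, 21.5, 22.0, 22.5, 23.0, 23.5, 24.0, 24.5, 25.0, 25.5, 26.0, 26.5, 27.0, 27.5] key~ 3.8088235294117685
[20, 20, 21, 21, 21, 21, 21, 21, 21, 21, 21, 21, 21, 21, 21, 21, 21, 21, 21, 21, 21, 21, 21, 21, 21, 21, 21, 21, 22, 22, 15, 15, 5, 5, 5, 1, 1, 10, 10, 10, 17, 17, 19, 19, 19, 20, 20] [[0.033, 0.0465]]
(364, 237, 37, 15) ((549.970458984375, -271.8361511230469), (73.92405700683594, 19.42320442199707), 82.12767791748047)
(412, 157, 15, 35) ((693.4154052734375, -348.43487548828125), (20.233322143554688, 73.15731811523438), 80.85600280761719)
```

```bash
python3 -c "
from rig import job
print(job.hand_in())"
```

```text
the job is handed in; nothing more can be done
None
```

I handed the job in at about 28.6 s. The cover was levered open with the pry blade, the blade was back on the mat, and the key read about 3.78 rad, mid green. No verdict was returned.

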